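Reset the air valve of the latch tester

TASK

First clear the two wood offcuts off the valve's steel plate into the orange bin. Then wind the red handwheel clockwise by its black handle until the valve is closed against its stop, and back it off exactly two full turns. Finish there with the handle still gripped between the fingers, well down around its middle, and do not let go: the lock nut is tightened while you hold it; leave the other parts on the bench where they lie.

Things in the scene. Friction and masses are not known exactly. Their poses are not given: they have to be found in the camera images.
- offcut_a (a point): centre (15 mm above its underside) of a pale wood offcut lying on the valve's steel plate: 67 mm long in its x (from -33 to +34 mm), 34 mm wide in its y, 30 mm tall for x below +8 mm, stepped down to 17 mm beyond; 30 to 65 g, loose. Its z points up. To be cleared into the bin
- offcut_b (a point): centre (13 mm above its underside) of a darker wood offcut lying on the valve's steel plate: 50 mm long in its x, 40 mm wide in its y, 26 mm tall, with a 5 mm high scab on top; 25 to 60 g, loose. Its z points up. To be cleared into the bin
- bin: orange pressed-steel bin hung outside the left (+y) edge of the bench, open at the top: 220 mm in x, 150 mm in y, 130 mm deep, walls 4 mm, tipped 0.1 rad. Origin under its centre, 125 mm below the bench top; mouth centre 130 mm above the origin and 13 mm nearer the bench (-y); inner rim about level with the bench top, outer rim 12 mm above it. Fixed; z up, x along the bench edge
- wheel_center (a point): centre of the red handwheel of the valve, on its vertical axis at the rim's mid height (100 mm above the bench). Wheel 145 mm across the rim, rim 13 mm thick; it does not move up or down as it turns. The valve (brass body, pipe going away from the robot) stands on a fixed dark steel plate 200 x 430 mm, 6 mm thick, centred under the wheel
- handle_mid (a point): middle of the upright black handle on the wheel: round, 22 mm in diameter, 50 mm tall, standing on the wheel 55 mm from the wheel's axis, from 108 to 158 mm above the bench; this point is 133 mm above it. The handle spins freely on its own pin, so it can be gripped from above and walked round the circle without turning the gripper
- wheel (a joint): turn of the handwheel in rad: 0 = closed, against a hard stop; grows as the wheel opens, counter-clockwise seen from above; one turn = 6.283, two turns from the stop = 12.566; it can open to 20. Starts at 1.2 to 7.4. Friction of about 0.12 N m (2 to 3 N at the handle); stays where it is left
- closed_mark (a point): yellow paint stripe on the steel plate, just outside the wheel's rim, 86 mm from the axis: the handle stands in line with it when the valve is against its closed stop, and so again after each whole turn
- escutcheon_1: chromed door handle escutcheon (rounded rectangular frame, 78 x 60 mm, 8 mm thick), loose, lying flat; origin at the centre of its underside. Bystander
- escutcheon_2: chromed door handle escutcheon (rounded rectangular frame, 78 x 60 mm, 8 mm thick), loose, lying flat; origin at the centre of its underside. Bystander
- escutcheon_3: chromed door handle escutcheon (rounded rectangular frame, 78 x 60 mm, 8 mm thick), loose, lying flat; origin at the centre of its underside. Bystander
- bump_stop: black rubber bump stop, stepped cone 40 mm wide, 32 mm tall, loose, standing; origin at the centre of its underside. Bystander
- spring_housing: brass detent spring housing, flanged cylinder 38 mm wide, 38 mm tall, loose, standing; origin at the centre of its underside. Bystander
- pawl: blued steel latch pawl, about 77 x 36 mm, 9 mm thick, loose, lying flat; origin on its underside near its middle. Bystander

How it is judged:
By the outcome, as a careful person would: the job done as asked, in the order asked, and still so for the second after the job is handed in, while the arm keeps its last pose, push and grip.
It also fails if it takes over 72 s, if anything falls off the work surface, if the arm or the gripper's body presses on something with over 40 N, if the wrist force passes 120 N, or if a joint passes its speed limit or range.

ROBOT

A 7-joint arm with a two-finger parallel gripper is mounted at the origin on the work surface. World frame = base frame: x ahead of the robot, y to its left, z up, the work surface at z = 0. Lengths are in m, angles in degrees, forces in N, time in s.
With the tool pointing down it reaches from about 0.4 to 0.85 m from the base axis. Payload 4.4 kg.
Tool frame: the origin (TCP) lies at the very end of the fingers, on their centre line; the grasp point (between the pads) lies 19 mm behind it; z points along the fingers, y is the direction in which the jaws open and shut (so a half turn about z gives the same grasp; the last joint's range is limited). The gripper opens to 94 mm and grips with 3 to 60 N. Pads are 16 mm wide; open, the fingers measure 119 mm over their backs; the gripper's body (75 mm by 177 mm) begins 78 mm behind the grasp point.
Start: joints at [62.292, 36.005, 2.206, 86.941, -1.547, 57.084, -1.146], TCP at [0.264, -0.594, 0.205] pointing down, gripper open.
Joint ranges: [-175.42, 175.42], [-21.48, 121.26], [-71.46, 75.88], [10.55, 141.38], [-63.04, 243.04], [13.31, 113.54], [-168.57, 168.57]. Speed limits (degrees/s): [147.25, 147.25, 180, 180, 180, 180, 180].

INTERFACE

Orientations are given as a 3x3 rotation matrix whose columns are the frame's x, y, z axes.
In Python, from bench import env, viewer, order gives the robot as it stands.
- The arm moves only by the tool jog_arm, never from a script. Its argument "steps" is a list of rows, each an object of numbers: "fingers": the gripper command: -1 is fully open, 1 is shut, values between are in proportion; "tx", "ty", "tz": the shift along the tool's x, y, z in m; "rx", "ry", "rz": the turn, a rotation vector about the tool's x, y, z in degrees. A call has 1 to 12 rows; each row shifts and turns the commanded pose from where the row before left it, along the tool's axes as they then stand; what a row does not reach is not made up. A row lasts 1/10 s, in which the tool goes at most 50 mm and 8.59 degrees, less where a joint would pass 70% of its speed; a pose out of reach is approached as far as the arm can. A call with a gripper value outside its range is refused whole. The fingers move at their own pace and stop on an object; the grip force is fixed at half the most. Time passes only in rows, so rows that do not move let the fingers close. It gives the time, the measured TCP pose, the force and the opening at its end, in the units of the state.
- env.read_state(): the state, without advancing time (a new reading comes with each control period).
- viewer.read_camera(name): name is "scene" or "side" or "wrist"; returns the picture (400x640x3 uint8, blue, green, red); there is no depth.
- viewer.camera_info(name): a dict with "camera_matrix" (3x3 intrinsics, pixels), "extrinsics" (4x4, takes a point from camera to world coordinates). Camera axes: x right, y down, z forward; pixel columns grow to the right and rows downward; lengths in m; the calibration is good to about 2 mm. A picture is of the moment at which its call begins: read the wrist's pose just before it. camera_info takes no time and is no camera call; for the wrist camera it gives the pose at the moment of the call.
- order.hand_in(): hands the job in, once; it reports no verdict.
The state is a dict: "time_s": time; "q": joint angles; "dq": joint speeds; "effort": joint torques, N m; "eef_pos": TCP position; "tcp_rot": TCP orientation; "wrist_force": force on the tool from outside, world axes, zero at the start; "wrist_torque": the same for the moment, N m; "width": finger opening in m.
Only numpy, scipy, OpenCV 4.12 (cv2) and the standard library are available. Lean on these libraries where they do the work, as an engineer would, in place of code of your own. Each camera call takes 0.05 s, during which the arm holds its last target. There are 200 camera calls.

## Working session

There is one attempt and no reset: what is moved stays moved. The work goes in short steps, Python scripts to look and compute and a tool call to move; the robot and the scene stay as the last step left them, time stands still between calls to the robot, and variables do not carry over. Pictures are saved under pics/ and viewed, about 8 in all and at most 12, crops included, and the job is handed in when it is done.

Besides the shell and the picture viewer there is one more tool, called after "Request:" by a JSON object that holds its "name" and its "arguments", one argument or row to a line. jog_arm: Moves the arm, as the interface text tells. Its arguments: {"type":"object","properties":{"steps":{"type":"array"}},"required":["steps"]}

```bash
ls; mkdir -p pics
python3 - <<'E'
from bench import env, viewer, order
import cv2, numpy as np
for n in ("scene","side"):
    im=viewer.read_camera(n); cv2.imwrite(f"pics/{n}0.png",im)
    i=viewer.camera_info(n); print(n,np.round(i["camera_matrix"],1).tolist(),np.round(i["extrinsics"],3).tolist())
s=env.read_state(); print(s["time_s"],s["eef_pos"],np.round(s["tcp_rot"],3).tolist(),s["width"])
E
```

```text
pics
scene [[471.8, 0.0, 314.7], [0.0, 471.8, 201.7], [0.0, 0.0, 1.0]] [[0.844, 0.432, -0.318, 1.044], [0.537, -0.669, 0.515, -0.74], [0.01, -0.605, -0.796, 1.135], [0.0, 0.0, 0.0, 1.0]]
side [[406.8, 0.0, 309.6], [0.0, 406.8, 204.0], [0.0, 0.0, 1.0]] [[0.765, -0.346, 0.543, -0.142], [-0.644, -0.378, 0.666, -0.925], [-0.025, -0.859, -0.512, 0.742], [0.0, 0.0, 0.0, 1.0]]
0.1 [ 0.26356521 -0.59355711  0.20469043] [[0.914, 0.406, -0.001], [0.406, -0.914, 0.001], [0.0, -0.002, -1.0]] 0.0940121627226916
```

View pics/scene0.png

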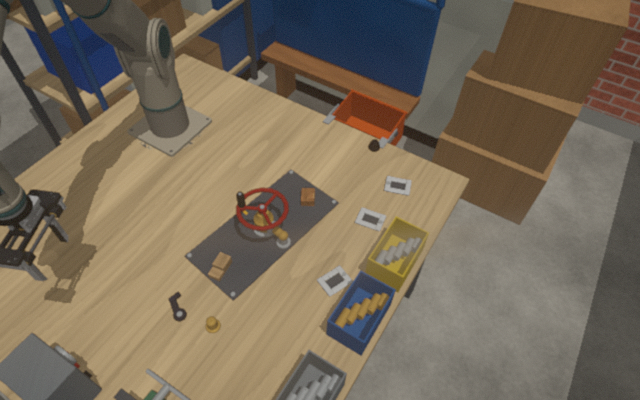

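View pics/side0.png

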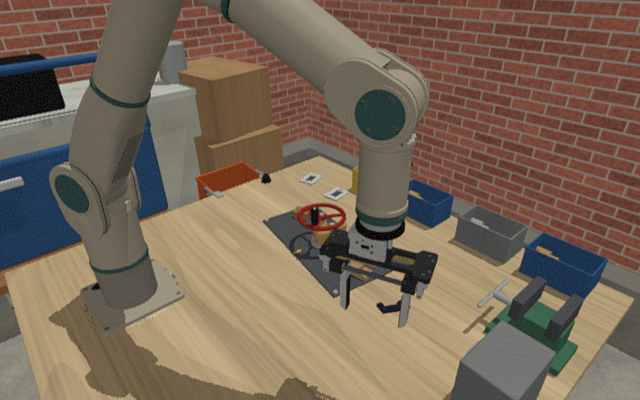

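The scene shows the wheel at about (263,210) and the black handle at (241,200). The offcuts are at (220,265) and (308,195), and the bin mouth is at (370,118). I'll measure these next.

```bash
cat > h.py <<'E'
from bench import env, viewer, order
import cv2, numpy as np
def ray(n,uv,z,info=None):
    i=info or viewer.camera_info(n); K=np.array(i["camera_matrix"]);T=np.array(i["extrinsics"])
    d=T[:3,:3]@np.linalg.solve(K,[uv[0],uv[1],1]); o=T[:3,3]
    return o+d*(z-o[2])/d[2]
def proj(n,p,info=None):
    i=info or viewer.camera_info(n); T=np.linalg.inv(np.array(i["extrinsics"]))
    c=np.array(i["camera_matrix"])@(T[:3,:3]@np.array(p)+T[:3,3]); return c[:2]/c[2]
E
python3 - <<'E'
from h import *
im=cv2.imread("pics/scene0.png"); hsv=cv2.cvtColor(im,cv2.COLOR_BGR2HSV)
red=((hsv[...,0]<6)|(hsv[...,0]>174))&(hsv[...,1]>150)&(hsv[...,2]>60)
red[:, :230]=0; red[:,300:]=0; red[:180]=0; red[240:]=0
ys,xs=np.nonzero(red); 
P=np.array([ray("scene",(x,y),0.1) for x,y in zip(xs,ys)])[:,:2]
hull=cv2.convexHull(P.astype(np.float32)); print("wheel",cv2.minEnclosingCircle(hull))
for n,uv,z in [("plate c1",(187,256),.006),("c2",(234,297),.006),("c3",(338,203),.006),("c4",(291,171),.006),("handletop",(241,195),.158),("handlebase",(241,209),.108),("A/B lower",(220,265),.03),("upper",(308,195),.03),("bump",(375,145),.015),("bin",(370,115),0),("binL",(334,120),0),("binR",(398,140),0),("binfar",(406,120),.012),("binfl",(350,95),.012),("esc1",(398,185),.008),("esc2",(370,218),.008),("esc3",(333,281),.008),("pawl",(178,306),.009),("spring",(212,324),.02)]:
    print(n,np.round(ray("scene",uv,z)[:2],3))
c=cv2.resize(im[160:310,175:350],None,fx=4,fy=4,interpolation=cv2.INTER_CUBIC)
cv2.imwrite("pics/crop0.png",c)
E
```

```text
wheel ((0.5216115713119507, -0.1670507788658142), 0.07083901762962341)
plate c1 [ 0.398 -0.36 ]
c2 [ 0.583 -0.387]
c3 [0.654 0.024]
c4 [0.464 0.052]
handletop [ 0.479 -0.195]
handlebase [ 0.48  -0.205]
A/B lower [ 0.504 -0.341]
upper [ 0.572 -0.015]
bump [0.637 0.289]
bin [0.548 0.423]
binL [0.455 0.332]
binR [0.686 0.366]
binfar [0.67  0.456]
binfl [0.442 0.464]
esc1 [0.775 0.183]
esc2 [0.762 0.026]
esc3 [ 0.777 -0.209]
pawl [ 0.48  -0.485]
spring [ 0.589 -0.478]
```

View pics/crop0.png

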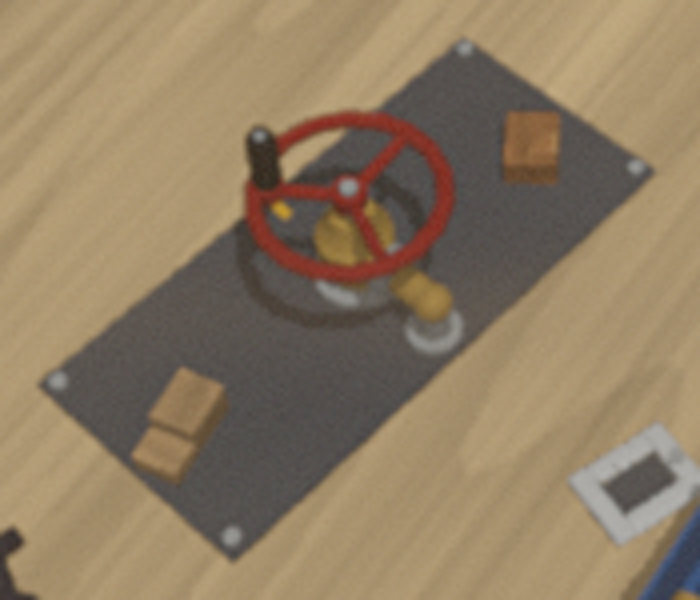

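Run:
```python
from h import *
f=lambda c:(175+(c[0]+.5)/4-.5,160+(c[1]+.5)/4-.5)
m=ray("scene",f((282,210)),.006)[:2]; c=np.array([.5225,-.168]); 
print("mark",m,np.linalg.norm(m-c),np.degrees(np.arctan2(*(m-c)[::-1])))
h=ray("scene",f((260,132)),.158)[:2];print("handle",h,np.linalg.norm(h-c),np.degrees(np.arctan2(*(h-c)[::-1])))
print("hub",ray("scene",f((348,186)),.11)[:2])
def box(n,pts,z):
    P=np.array([ray("scene",f(p),z)[:2] for p in pts]); e=P-np.roll(P,-1,0)
    print(n,P.mean(0).round(4),"corners",P.round(3).tolist(),"edges",np.linalg.norm(e,axis=1).round(3),np.degrees(np.arctan2(e[:,1],e[:,0])).round(0))
box("Atall",[(185,368),(228,384),(195,437),(150,413)],.036)
box("Alow",[(150,425),(195,445),(178,482),(132,458)],.023)
box("B",[(506,112),(560,113),(557,165),(503,165)],.032)
```

```text
mark [ 0.44099882 -0.15412525] 0.0826737628287467 170.338600220342
handle [ 0.4712554  -0.19040998] 0.05593045847285897 -156.37956978267448
hub [ 0.52174525 -0.16799485]
Atall [ 0.5012 -0.3279] corners [[0.483, -0.31], [0.515, -0.304], [0.522, -0.348], [0.485, -0.35]] edges [0.033 0.044 0.037 0.04 ] [-170.   99.    3.  -86.]
Alow [ 0.5057 -0.3632] corners [[0.485, -0.352], [0.52, -0.348], [0.528, -0.375], [0.491, -0.378]] edges [0.035 0.029 0.037 0.026] [-173.  106.    4.  -77.]
B [ 0.5702 -0.015 ] corners [[0.54, -0.004], [0.575, 0.017], [0.599, -0.026], [0.566, -0.047]] edges [0.041 0.049 0.04  0.05 ] [-148.  120.   33.  -59.]
```

```bash
cat > plan.py <<'E'
"""plan.py x y z t fingers nrows ... : print jog rows from the present pose through waypoints (world xyz, yaw t of tool x)"""
import sys,json
from h import *
s=env.read_state(); R=np.array(s["tcp_rot"]); p=np.array(s["eef_pos"]); t=np.degrees(np.arctan2(R[1,0],R[0,0]))
print("now t=%.2f pos"%s["time_s"],p.round(4),"yaw",round(t,1),"w",round(s["width"],4),"F",np.round(s["wrist_force"],1))
a=list(map(float,sys.argv[1:])); rows=[]
for w in zip(*[iter(a)]*6):
    n=int(w[5]); d=(np.array(w[:3])-p)/n; dt=(w[3]-t)/n
    for k in range(n):
        c,sn=np.cos(np.radians(t)),np.sin(np.radians(t))
        l=[c*d[0]+sn*d[1], sn*d[0]-c*d[1], -d[2]]
        r={"fingers":w[4]}; r.update({k:round(v,4) for k,v in zip(("tx","ty","tz"),l) if abs(v)>5e-5})
        if abs(dt)>.01: r["rz"]=round(-dt,2)
        rows.append(r); p=p+d; t+=dt
for r in rows: print(json.dumps(r))
E
python3 plan.py .501 -.328 .19 96 -1 9
python3 - <<'E'
from h import *
im=cv2.imread("pics/scene0.png"); hsv=cv2.cvtColor(im,cv2.COLOR_BGR2HSV)
m=((hsv[...,0]<14)&(hsv[...,1]>170)&(hsv[...,2]>70)).astype(np.uint8)
m[:85]=0;m[160:]=0;m[:,:325]=0;m[:,412:]=0
ct=max(cv2.findContours(m,0,2)[0],key=cv2.contourArea)[:,0]
P=np.array([ray("scene",p,.006)[:2] for p in ct],np.float32); print(P.min(0),P.max(0),cv2.minAreaRect(P))
E
```

```text
now t=0.10 pos [ 0.2636 -0.5936  0.2047] yaw 23.9 w 0.094 F [0.1 0.3 0.6]
{"fingers": -1.0, "tx": 0.0361, "ty": -0.0163, "tz": 0.0016, "rz": -8.01}
{"fingers": -1.0, "tx": 0.038, "ty": -0.0111, "tz": 0.0016, "rz": -8.01}
{"fingers": -1.0, "tx": 0.0392, "ty": -0.0057, "tz": 0.0016, "rz": -8.01}
{"fingers": -1.0, "tx": 0.0396, "ty": -0.0002, "tz": 0.0016, "rz": -8.01}
{"fingers": -1.0, "tx": 0.0392, "ty": 0.0053, "tz": 0.0016, "rz": -8.01}
{"fingers": -1.0, "tx": 0.0381, "ty": 0.0108, "tz": 0.0016, "rz": -8.01}
{"fingers": -1.0, "tx": 0.0362, "ty": 0.016, "tz": 0.0016, "rz": -8.01}
{"fingers": -1.0, "tx": 0.0336, "ty": 0.0208, "tz": 0.0016, "rz": -8.01}
{"fingers": -1.0, "tx": 0.0304, "ty": 0.0253, "tz": 0.0016, "rz": -8.01}
[0.42548466 0.33247006] [0.6875539 0.5064029] ((0.5565198659896851, 0.41964226961135864), (0.2613696753978729, 0.174051895737648), 0.24379350244998932)
```

Request:
{"name": "jog_arm", "arguments": {
  "steps": [
    {"fingers":-1,"tx":0.036,"ty":-0.016,"tz":0.002,"rz":-8},
    {"fingers":-1,"tx":0.038,"ty":-0.011,"tz":0.002,"rz":-8},
    {"fingers":-1,"tx":0.039,"ty":-0.006,"tz":0.002,"rz":-8},
    {"fingers":-1,"tx":0.04,"ty":0,"tz":0.002,"rz":-8},
    {"fingers":-1,"tx":0.039,"ty":0.005,"tz":0.002,"rz":-8},
    {"fingers":-1,"tx":0.038,"ty":0.011,"tz":0.002,"rz":-8},
    {"fingers":-1,"tx":0.036,"ty":0.016,"tz":0.002,"rz":-8},
    {"fingers":-1,"tx":0.034,"ty":0.021,"rz":-8},
    {"fingers":-1,"tx":0.03,"ty":0.025,"rz":-8},
    {"fingers":-1},
    {"fingers":-1}
  ]
}}

```text
$.steps[0]: bad value
```

```bash
python3 - <<'E'
from h import *
i=viewer.camera_info("wrist"); im=viewer.read_camera("wrist"); cv2.imwrite("pics/w1.png",im)
import json; json.dump({k:np.array(v).tolist() for k,v in i.items() if k in("camera_matrix","extrinsics")},open("w1.json","w"))
print(i)
E
python3 plan.py .501 -.328 .015 96 -1 5
```

```text
{'camera_matrix': array([[301.18869295,   0.        , 314.9912464 ],
       [  0.        , 301.18869295, 200.80436844],
       [  0.        ,   0.        ,   1.        ]]), 'extrinsics': array([[ 0.40632142, -0.88751906, -0.21728513,  0.3262617 ],
       [-0.91372906, -0.39504271, -0.0950813 , -0.56582554],
       [-0.00145044,  0.23717331, -0.97146627,  0.38357484],
       [ 0.        ,  0.        ,  0.        ,  1.        ]])}
now t=0.15 pos [ 0.2636 -0.5936  0.2048] yaw 23.9 w 0.0938 F [ 0.4  0.7 -0.2]
{"fingers": -1.0, "tx": 0.065, "ty": -0.0293, "tz": 0.038, "rz": -14.41}
{"fingers": -1.0, "tx": 0.0702, "ty": -0.0122, "tz": 0.038, "rz": -14.41}
{"fingers": -1.0, "tx": 0.071, "ty": 0.0057, "tz": 0.038, "rz": -14.41}
{"fingers": -1.0, "tx": 0.0674, "ty": 0.0232, "tz": 0.038, "rz": -14.41}
{"fingers": -1.0, "tx": 0.0595, "ty": 0.0392, "tz": 0.038, "rz": -14.41}
```

View pics/w1.png

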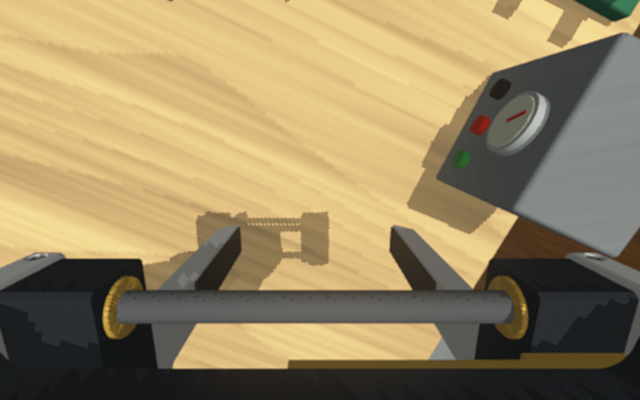

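The call was refused before anything moved: the wrist picture shows the gripper still at its start. I'll retry with every key given in each row.

Request:
{"name": "jog_arm", "arguments": {
  "steps": [
    {"fingers":-1.0,"tx":0.036,"ty":-0.016,"tz":0.002,"rx":0.0,"ry":0.0,"rz":-8.0}
  ]
}}

```text
time_s: 0.25
eef_pos: [0.2847, -0.569, 0.2031]
tcp_rot: [[0.852, 0.524, -0.004], [0.524, -0.852, -0.004], [-0.005, 0.001, -1.0]]
wrist_force: [1.4, -0.8, -0.2]
width: 0.0945
```

Request:
{"name": "jog_arm", "arguments": {
  "steps": [
    {"fingers":-1,"tx":0.038,"ty":-0.011,"tz":0.002,"rx":0,"ry":0,"rz":-8},
    {"fingers":-1,"tx":0.039,"ty":-0.006,"tz":0.002,"rx":0,"ry":0,"rz":-8},
    {"fingers":-1,"tx":0.04,"ty":0,"tz":0.002,"rx":0,"ry":0,"rz":-8},
    {"fingers":-1,"tx":0.039,"ty":0.005,"tz":0.002,"rx":0,"ry":0,"rz":-8},
    {"fingers":-1,"tx":0.038,"ty":0.011,"tz":0.002,"rx":0,"ry":0,"rz":-8},
    {"fingers":-1,"tx":0.036,"ty":0.016,"tz":0.002,"rx":0,"ry":0,"rz":-8},
    {"fingers":-1,"tx":0.034,"ty":0.021,"tz":0,"rx":0,"ry":0,"rz":-8},
    {"fingers":-1,"tx":0.03,"ty":0.025,"tz":0,"rx":0,"ry":0,"rz":-8},
    {"fingers":-1,"tx":0,"ty":0,"tz":0,"rx":0,"ry":0,"rz":0},
    {"fingers":-1,"tx":0,"ty":0,"tz":0,"rx":0,"ry":0,"rz":0}
  ]
}}

```text
time_s: 1.25
eef_pos: [0.5013, -0.3283, 0.1912]
tcp_rot: [[-0.105, 0.995, -0.001], [0.995, 0.105, 0.0], [0.0, -0.001, -1.0]]
wrist_force: [-0.3, -1.1, -0.0]
width: 0.0939
```

```bash
python3 - <<'E'
s=open("plan.py").read()
s=s.replace('''r={"fingers":w[4]}; r.update({k:round(v,4) for k,v in zip(("tx","ty","tz"),l) if abs(v)>5e-5})
        if abs(dt)>.01: r["rz"]=round(-dt,2)''','''r={"fingers":w[4],"tx":round(l[0],4),"ty":round(l[1],4),"tz":round(l[2],4),"rx":0,"ry":0,"rz":round(-dt,1)}''')
open("plan.py","w").write(s)
from h import *
i=viewer.camera_info("wrist"); im=viewer.read_camera("wrist"); cv2.imwrite("pics/w2.png",im)
print(np.round(env.read_state()["tcp_rot"],3).tolist(),np.array(i["extrinsics"]).round(3).tolist())
print([np.round(proj("wrist",p,i)) for p in [(.501,-.328,.036),(.5057,-.363,.023)]])
E
python3 plan.py .501 -.328 .014 96 -1 5 .501 -.328 .014 96 -1 1
```

```text
[[-0.102, 0.995, -0.001], [0.995, 0.102, -0.0], [-0.0, -0.001, -1.0]] [[0.994, 0.103, 0.024, 0.494], [0.105, -0.966, -0.235, -0.26], [-0.001, 0.237, -0.972, 0.37], [0.0, 0.0, 0.0, 1.0]]
[array([315., 189.]), array([316., 216.])]
now t=1.30 pos [ 0.5003 -0.3298  0.1912] yaw 95.9 w 0.0937 F [-0.6 -0.2 -0.3]
{"fingers": -1.0, "tx": 0.0003, "ty": 0.0002, "tz": 0.0354, "rx": 0, "ry": 0, "rz": -0.0}
{"fingers": -1.0, "tx": 0.0003, "ty": 0.0002, "tz": 0.0354, "rx": 0, "ry": 0, "rz": -0.0}
{"fingers": -1.0, "tx": 0.0003, "ty": 0.0002, "tz": 0.0354, "rx": 0, "ry": 0, "rz": -0.0}
{"fingers": -1.0, "tx": 0.0003, "ty": 0.0002, "tz": 0.0354, "rx": 0, "ry": 0, "rz": -0.0}
{"fingers": -1.0, "tx": 0.0003, "ty": 0.0002, "tz": 0.0354, "rx": 0, "ry": 0, "rz": -0.0}
{"fingers": -1.0, "tx": -0.0, "ty": 0.0, "tz": -0.0, "rx": 0, "ry": 0, "rz": -0.0}
```

View pics/w2.png

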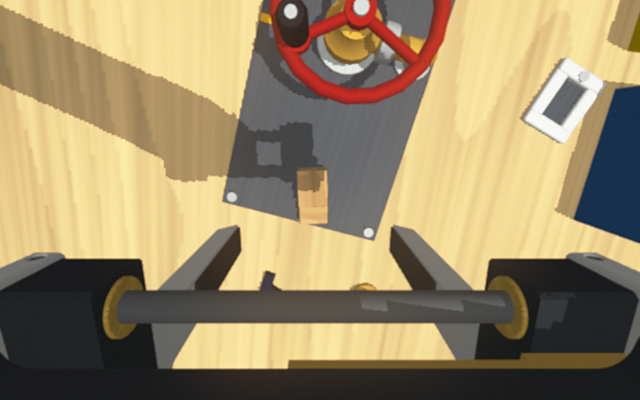

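The offcut shows at (312,195), within 3 px of the prediction, so I'll descend and grip the tall part. The handle top is at (290,10) and the hub at (361,10).

Request:
{"name": "jog_arm", "arguments": {
  "steps": [
    {"fingers":-1,"tx":0.003,"ty":-0.003,"tz":0.04,"rx":0,"ry":0,"rz":0},
    {"fingers":-1,"tx":0,"ty":0,"tz":0.045,"rx":0,"ry":0,"rz":0},
    {"fingers":-0.5,"tx":0,"ty":0,"tz":0.045,"rx":0,"ry":0,"rz":0},
    {"fingers":-0.3,"tx":0,"ty":0,"tz":0.035,"rx":0,"ry":0,"rz":0},
    {"fingers":-0.2,"tx":0,"ty":0,"tz":0.012,"rx":0,"ry":0,"rz":0},
    {"fingers":1,"tx":0,"ty":0,"tz":0,"rx":0,"ry":0,"rz":0},
    {"fingers":1,"tx":0,"ty":0,"tz":0,"rx":0,"ry":0,"rz":0},
    {"fingers":1,"tx":0,"ty":0,"tz":0,"rx":0,"ry":0,"rz":0},
    {"fingers":1,"tx":0,"ty":0,"tz":0,"rx":0,"ry":0,"rz":0},
    {"fingers":1,"tx":0,"ty":0,"tz":0,"rx":0,"ry":0,"rz":0}
  ]
}}

```text
time_s: 2.3
eef_pos: [0.4985, -0.327, 0.0158]
tcp_rot: [[-0.103, 0.995, 0.002], [0.995, 0.103, -0.001], [-0.001, 0.002, -1.0]]
wrist_force: [0.2, 0.2, 8.3]
width: 0.0341
```

Request:
{"name": "jog_arm", "arguments": {
  "steps": [
    {"fingers":1,"tx":0,"ty":0,"tz":-0.03,"rx":0,"ry":0,"rz":0},
    {"fingers":1,"tx":0,"ty":0,"tz":-0.045,"rx":0,"ry":0,"rz":0},
    {"fingers":1,"tx":0,"ty":0,"tz":-0.05,"rx":0,"ry":0,"rz":0},
    {"fingers":1,"tx":0,"ty":0,"tz":-0.05,"rx":0,"ry":0,"rz":0},
    {"fingers":1,"tx":0.02,"ty":0.004,"tz":-0.04,"rx":0,"ry":0,"rz":0},
    {"fingers":1,"tx":0.045,"ty":0.008,"tz":-0.01,"rx":0,"ry":0,"rz":0},
    {"fingers":1,"tx":0.048,"ty":0.009,"tz":0,"rx":0,"ry":0,"rz":0},
    {"fingers":1,"tx":0.048,"ty":0.009,"tz":0,"rx":0,"ry":0,"rz":0},
    {"fingers":1,"tx":0.048,"ty":0.009,"tz":0,"rx":0,"ry":0,"rz":0},
    {"fingers":1,"tx":0.048,"ty":0.009,"tz":0,"rx":0,"ry":0,"rz":0},
    {"fingers":1,"tx":0.048,"ty":0.009,"tz":0,"rx":0,"ry":0,"rz":0},
    {"fingers":1,"tx":0.048,"ty":0.009,"tz":0,"rx":0,"ry":0,"rz":0}
  ]
}}

```text
time_s: 3.5
eef_pos: [0.5267, 0.0334, 0.2401]
tcp_rot: [[-0.103, 0.995, 0.001], [0.995, 0.103, -0.0], [-0.0, 0.001, -1.0]]
wrist_force: [-0.5, 0.2, -0.6]
width: 0.034
```

```bash
python3 plan.py .553 .41 .24 90 1 9 .553 .41 .03 90 1 5
```

```text
now t=3.50 pos [0.5267 0.0334 0.2401] yaw 95.9 w 0.034 F [-0.5  0.2 -0.6]
{"fingers": 1.0, "tx": 0.0413, "ty": 0.0072, "tz": 0.0, "rx": 0, "ry": 0, "rz": 0.7}
{"fingers": 1.0, "tx": 0.0414, "ty": 0.0068, "tz": 0.0, "rx": 0, "ry": 0, "rz": 0.7}
{"fingers": 1.0, "tx": 0.0415, "ty": 0.0063, "tz": 0.0, "rx": 0, "ry": 0, "rz": 0.7}
{"fingers": 1.0, "tx": 0.0415, "ty": 0.0058, "tz": 0.0, "rx": 0, "ry": 0, "rz": 0.7}
{"fingers": 1.0, "tx": 0.0416, "ty": 0.0053, "tz": 0.0, "rx": 0, "ry": 0, "rz": 0.7}
{"fingers": 1.0, "tx": 0.0417, "ty": 0.0048, "tz": 0.0, "rx": 0, "ry": 0, "rz": 0.7}
{"fingers": 1.0, "tx": 0.0417, "ty": 0.0044, "tz": 0.0, "rx": 0, "ry": 0, "rz": 0.7}
{"fingers": 1.0, "tx": 0.0418, "ty": 0.0039, "tz": 0.0, "rx": 0, "ry": 0, "rz": 0.7}
{"fingers": 1.0, "tx": 0.0418, "ty": 0.0034, "tz": 0.0, "rx": 0, "ry": 0, "rz": 0.7}
{"fingers": 1.0, "tx": 0.0, "ty": -0.0, "tz": 0.042, "rx": 0, "ry": 0, "rz": 0.0}
{"fingers": 1.0, "tx": 0.0, "ty": -0.0, "tz": 0.042, "rx": 0, "ry": 0, "rz": 0.0}
{"fingers": 1.0, "tx": 0.0, "ty": -0.0, "tz": 0.042, "rx": 0, "ry": 0, "rz": 0.0}
{"fingers": 1.0, "tx": 0.0, "ty": -0.0, "tz": 0.042, "rx": 0, "ry": 0, "rz": 0.0}
{"fingers": 1.0, "tx": 0.0, "ty": -0.0, "tz": 0.042, "rx": 0, "ry": 0, "rz": 0.0}
```

Request:
{"name": "jog_arm", "arguments": {
  "steps": [
    {"fingers":1,"tx":0.04,"ty":0.007,"tz":0,"rx":0,"ry":0,"rz":0.7},
    {"fingers":1,"tx":0.04,"ty":0.006,"tz":0,"rx":0,"ry":0,"rz":0.7},
    {"fingers":1,"tx":0.04,"ty":0.006,"tz":0,"rx":0,"ry":0,"rz":0.7},
    {"fingers":1,"tx":0.04,"ty":0.006,"tz":0,"rx":0,"ry":0,"rz":0.7},
    {"fingers":1,"tx":0.04,"ty":0.005,"tz":0,"rx":0,"ry":0,"rz":0.7},
    {"fingers":1,"tx":0.04,"ty":0.005,"tz":0,"rx":0,"ry":0,"rz":0.7},
    {"fingers":1,"tx":0.04,"ty":0.004,"tz":0,"rx":0,"ry":0,"rz":0.7},
    {"fingers":1,"tx":0.04,"ty":0.004,"tz":0.01,"rx":0,"ry":0,"rz":0.7},
    {"fingers":1,"tx":0.035,"ty":0.003,"tz":0.03,"rx":0,"ry":0,"rz":0.4},
    {"fingers":1,"tx":0,"ty":0,"tz":0.05,"rx":0,"ry":0,"rz":0},
    {"fingers":1,"tx":0,"ty":0,"tz":0.05,"rx":0,"ry":0,"rz":0},
    {"fingers":1,"tx":0,"ty":0,"tz":0.04,"rx":0,"ry":0,"rz":0}
  ]
}}

```text
time_s: 4.7
eef_pos: [0.5521, 0.3881, 0.0571]
tcp_rot: [[0.0, 1.0, -0.001], [1.0, -0.0, -0.001], [-0.001, -0.001, -1.0]]
wrist_force: [1.2, -0.1, -0.3]
width: 0.0333
```

Request:
{"name": "jog_arm", "arguments": {
  "steps": [
    {"fingers":1,"tx":0.02,"ty":0,"tz":0.03,"rx":0,"ry":0,"rz":0},
    {"fingers":1,"tx":0,"ty":0,"tz":0.01,"rx":0,"ry":0,"rz":0},
    {"fingers":0,"tx":0,"ty":0,"tz":0,"rx":0,"ry":0,"rz":0},
    {"fingers":-0.5,"tx":0,"ty":0,"tz":0,"rx":0,"ry":0,"rz":0},
    {"fingers":-0.8,"tx":0,"ty":0,"tz":0,"rx":0,"ry":0,"rz":0},
    {"fingers":-0.8,"tx":0,"ty":0,"tz":0,"rx":0,"ry":0,"rz":0},
    {"fingers":-0.8,"tx":0,"ty":0,"tz":-0.04,"rx":0,"ry":0,"rz":0},
    {"fingers":-0.8,"tx":0,"ty":0,"tz":-0.05,"rx":0,"ry":0,"rz":0},
    {"fingers":-0.8,"tx":0,"ty":0,"tz":-0.05,"rx":0,"ry":0,"rz":0},
    {"fingers":-0.8,"tx":0,"ty":0,"tz":-0.04,"rx":0,"ry":0,"rz":0},
    {"fingers":-0.8,"tx":0,"ty":0,"tz":0,"rx":0,"ry":0,"rz":0}
  ]
}}

```text
time_s: 5.8
eef_pos: [0.5565, 0.4115, 0.208]
tcp_rot: [[0.002, 1.0, 0.011], [1.0, -0.002, 0.009], [0.009, 0.011, -1.0]]
wrist_force: [0.6, 0.5, -0.5]
width: 0.0846
```

```bash
python3 plan.py .567 -.011 .2 123 -1 10
```

```text
now t=5.80 pos [0.5565 0.4115 0.208 ] yaw 89.9 w 0.0846 F [ 0.6  0.5 -0.5]
{"fingers": -1.0, "tx": -0.0422, "ty": 0.0011, "tz": 0.0008, "rx": 0, "ry": 0, "rz": -3.3}
{"fingers": -1.0, "tx": -0.0422, "ty": -0.0013, "tz": 0.0008, "rx": 0, "ry": 0, "rz": -3.3}
{"fingers": -1.0, "tx": -0.0421, "ty": -0.0038, "tz": 0.0008, "rx": 0, "ry": 0, "rz": -3.3}
{"fingers": -1.0, "tx": -0.0418, "ty": -0.0062, "tz": 0.0008, "rx": 0, "ry": 0, "rz": -3.3}
{"fingers": -1.0, "tx": -0.0414, "ty": -0.0086, "tz": 0.0008, "rx": 0, "ry": 0, "rz": -3.3}
{"fingers": -1.0, "tx": -0.0408, "ty": -0.011, "tz": 0.0008, "rx": 0, "ry": 0, "rz": -3.3}
{"fingers": -1.0, "tx": -0.0401, "ty": -0.0133, "tz": 0.0008, "rx": 0, "ry": 0, "rz": -3.3}
{"fingers": -1.0, "tx": -0.0393, "ty": -0.0156, "tz": 0.0008, "rx": 0, "ry": 0, "rz": -3.3}
{"fingers": -1.0, "tx": -0.0383, "ty": -0.0178, "tz": 0.0008, "rx": 0, "ry": 0, "rz": -3.3}
{"fingers": -1.0, "tx": -0.0372, "ty": -0.02, "tz": 0.0008, "rx": 0, "ry": 0, "rz": -3.3}
```

Request:
{"name": "jog_arm", "arguments": {
  "steps": [
    {"fingers":-1,"tx":-0.042,"ty":0.001,"tz":0.001,"rx":0,"ry":0,"rz":-3.3},
    {"fingers":-1,"tx":-0.042,"ty":-0.001,"tz":0.001,"rx":0,"ry":0,"rz":-3.3},
    {"fingers":-1,"tx":-0.042,"ty":-0.004,"tz":0.001,"rx":0,"ry":0,"rz":-3.3},
    {"fingers":-1,"tx":-0.042,"ty":-0.006,"tz":0.001,"rx":0,"ry":0,"rz":-3.3},
    {"fingers":-1,"tx":-0.041,"ty":-0.009,"tz":0.001,"rx":0,"ry":0,"rz":-3.3},
    {"fingers":-1,"tx":-0.041,"ty":-0.011,"tz":0.001,"rx":0,"ry":0,"rz":-3.3},
    {"fingers":-1,"tx":-0.04,"ty":-0.013,"tz":0.001,"rx":0,"ry":0,"rz":-3.3},
    {"fingers":-1,"tx":-0.039,"ty":-0.016,"tz":0.001,"rx":0,"ry":0,"rz":-3.3},
    {"fingers":-1,"tx":-0.038,"ty":-0.018,"tz":0,"rx":0,"ry":0,"rz":-3.3},
    {"fingers":-1,"tx":-0.037,"ty":-0.02,"tz":0,"rx":0,"ry":0,"rz":-3.3},
    {"fingers":-1,"tx":0,"ty":0,"tz":0,"rx":0,"ry":0,"rz":0},
    {"fingers":-1,"tx":0,"ty":0,"tz":0,"rx":0,"ry":0,"rz":0}
  ]
}}

```text
time_s: 7.0
eef_pos: [0.5624, -0.0141, 0.1916]
tcp_rot: [[-0.541, 0.841, 0.0], [0.841, 0.541, -0.0], [-0.0, 0.0, -1.0]]
wrist_force: [-0.4, 0.3, 0.7]
width: 0.0942
```

```bash
python3 - <<'E'
from h import *
i=viewer.camera_info("wrist"); im=viewer.read_camera("wrist")
cc=[(.54,-.004),(.575,.017),(.599,-.026),(.566,-.047)]
for c in cc:
    u=proj("wrist",(*c,.032),i); cv2.circle(im,(int(u[0]),int(u[1])),1,(0,255,0),-1)
sc=viewer.read_camera("scene")[80:180,300:440]
cv2.imwrite("pics/w3.png",np.vstack([im,cv2.resize(sc,(280,200))[:, :].copy() if 0 else cv2.copyMakeBorder(cv2.resize(sc,(280,200)),0,0,0,360,0)]))
E
python3 plan.py .567 -.011 .016 123 -1 5
```

```text
now t=7.10 pos [ 0.5626 -0.0112  0.1919] yaw 123.0 w 0.0941 F [-0.7  1.   0.8]
{"fingers": -1.0, "tx": -0.0004, "ty": 0.0008, "tz": 0.0352, "rx": 0, "ry": 0, "rz": 0.0}
{"fingers": -1.0, "tx": -0.0004, "ty": 0.0008, "tz": 0.0352, "rx": 0, "ry": 0, "rz": 0.0}
{"fingers": -1.0, "tx": -0.0004, "ty": 0.0008, "tz": 0.0352, "rx": 0, "ry": 0, "rz": 0.0}
{"fingers": -1.0, "tx": -0.0004, "ty": 0.0008, "tz": 0.0352, "rx": 0, "ry": 0, "rz": 0.0}
{"fingers": -1.0, "tx": -0.0004, "ty": 0.0008, "tz": 0.0352, "rx": 0, "ry": 0, "rz": 0.0}
```

View pics/w3.png

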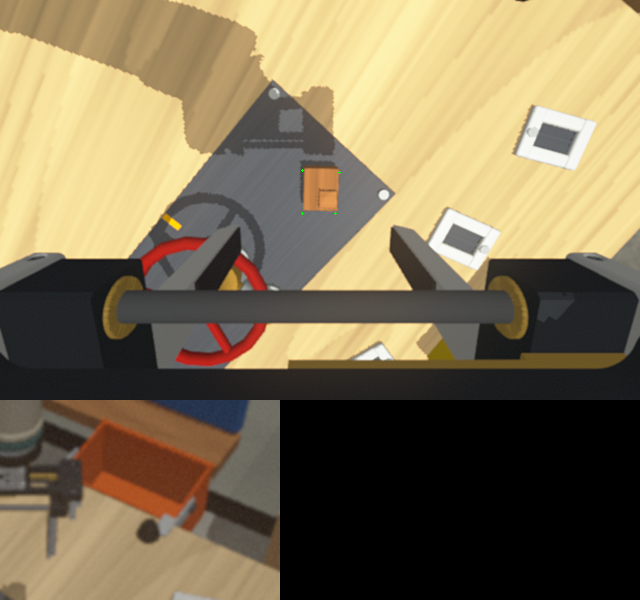

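Offcut B sits right on its predicted corners at (302–338,170–213), aligned with the jaws.

Request:
{"name": "jog_arm", "arguments": {
  "steps": [
    {"fingers":-1,"tx":0.001,"ty":0.004,"tz":0.04,"rx":0,"ry":0,"rz":0},
    {"fingers":-0.8,"tx":0,"ty":0,"tz":0.045,"rx":0,"ry":0,"rz":0},
    {"fingers":-0.4,"tx":0,"ty":0,"tz":0.045,"rx":0,"ry":0,"rz":0},
    {"fingers":-0.2,"tx":0,"ty":0,"tz":0.035,"rx":0,"ry":0,"rz":0},
    {"fingers":-0.1,"tx":0,"ty":0,"tz":0.01,"rx":0,"ry":0,"rz":0},
    {"fingers":1,"tx":0,"ty":0,"tz":0,"rx":0,"ry":0,"rz":0},
    {"fingers":1,"tx":0,"ty":0,"tz":0,"rx":0,"ry":0,"rz":0},
    {"fingers":1,"tx":0,"ty":0,"tz":0,"rx":0,"ry":0,"rz":0},
    {"fingers":1,"tx":0,"ty":0,"tz":0,"rx":0,"ry":0,"rz":0},
    {"fingers":1,"tx":0,"ty":0,"tz":-0.03,"rx":0,"ry":0,"rz":0},
    {"fingers":1,"tx":0,"ty":0,"tz":-0.04,"rx":0,"ry":0,"rz":0}
  ]
}}

```text
time_s: 8.2
eef_pos: [0.5642, -0.0099, 0.0867]
tcp_rot: [[-0.544, 0.839, -0.003], [0.839, 0.544, -0.0], [0.001, -0.003, -1.0]]
wrist_force: [0.7, -0.1, -0.9]
width: 0.0398
```

```bash
python3 plan.py .567 -.005 .18 123 1 3 .556 .40 .17 93 1 9
```

```text
now t=8.20 pos [ 0.5642 -0.0099  0.0867] yaw 122.9 w 0.0398 F [ 0.7 -0.1 -0.9]
{"fingers": 1.0, "tx": 0.0009, "ty": 0.0017, "tz": -0.0311, "rx": 0, "ry": 0, "rz": -0.0}
{"fingers": 1.0, "tx": 0.0009, "ty": 0.0017, "tz": -0.0311, "rx": 0, "ry": 0, "rz": -0.0}
{"fingers": 1.0, "tx": 0.0009, "ty": 0.0017, "tz": -0.0311, "rx": 0, "ry": 0, "rz": -0.0}
{"fingers": 1.0, "tx": 0.0384, "ty": 0.0235, "tz": 0.0011, "rx": 0, "ry": 0, "rz": 3.3}
{"fingers": 1.0, "tx": 0.0397, "ty": 0.0212, "tz": 0.0011, "rx": 0, "ry": 0, "rz": 3.3}
{"fingers": 1.0, "tx": 0.0409, "ty": 0.0189, "tz": 0.0011, "rx": 0, "ry": 0, "rz": 3.3}
{"fingers": 1.0, "tx": 0.0419, "ty": 0.0165, "tz": 0.0011, "rx": 0, "ry": 0, "rz": 3.3}
{"fingers": 1.0, "tx": 0.0428, "ty": 0.014, "tz": 0.0011, "rx": 0, "ry": 0, "rz": 3.3}
{"fingers": 1.0, "tx": 0.0435, "ty": 0.0115, "tz": 0.0011, "rx": 0, "ry": 0, "rz": 3.3}
{"fingers": 1.0, "tx": 0.0441, "ty": 0.0089, "tz": 0.0011, "rx": 0, "ry": 0, "rz": 3.3}
{"fingers": 1.0, "tx": 0.0446, "ty": 0.0064, "tz": 0.0011, "rx": 0, "ry": 0, "rz": 3.3}
{"fingers": 1.0, "tx": 0.0449, "ty": 0.0037, "tz": 0.0011, "rx": 0, "ry": 0, "rz": 3.3}
```

Request:
{"name": "jog_arm", "arguments": {
  "steps": [
    {"fingers":1,"tx":0,"ty":0,"tz":-0.04,"rx":0,"ry":0,"rz":0},
    {"fingers":1,"tx":0.01,"ty":0.006,"tz":-0.04,"rx":0,"ry":0,"rz":0},
    {"fingers":1,"tx":0.038,"ty":0.024,"tz":0,"rx":0,"ry":0,"rz":3.3},
    {"fingers":1,"tx":0.04,"ty":0.021,"tz":0,"rx":0,"ry":0,"rz":3.3},
    {"fingers":1,"tx":0.041,"ty":0.019,"tz":0,"rx":0,"ry":0,"rz":3.3},
    {"fingers":1,"tx":0.042,"ty":0.016,"tz":0,"rx":0,"ry":0,"rz":3.3},
    {"fingers":1,"tx":0.043,"ty":0.014,"tz":0,"rx":0,"ry":0,"rz":3.3},
    {"fingers":1,"tx":0.043,"ty":0.011,"tz":0,"rx":0,"ry":0,"rz":3.3},
    {"fingers":1,"tx":0.044,"ty":0.009,"tz":0,"rx":0,"ry":0,"rz":3.3},
    {"fingers":1,"tx":0.044,"ty":0.006,"tz":0,"rx":0,"ry":0,"rz":3.3},
    {"fingers":1,"tx":0.044,"ty":0.003,"tz":0,"rx":0,"ry":0,"rz":3.3},
    {"fingers":1,"tx":0,"ty":0,"tz":0.02,"rx":0,"ry":0,"rz":0}
  ]
}}

```text
time_s: 9.4
eef_pos: [0.5503, 0.4162, 0.1502]
tcp_rot: [[-0.064, 0.998, 0.004], [0.998, 0.064, 0.012], [0.011, 0.005, -1.0]]
wrist_force: [-0.7, 0.6, -0.4]
width: 0.0398
```

Request:
{"name": "jog_arm", "arguments": {
  "steps": [
    {"fingers":1,"tx":0,"ty":0,"tz":0.045,"rx":0,"ry":0,"rz":0},
    {"fingers":1,"tx":0,"ty":0,"tz":0.045,"rx":0,"ry":0,"rz":0},
    {"fingers":1,"tx":0,"ty":0,"tz":0.02,"rx":0,"ry":0,"rz":0},
    {"fingers":1,"tx":0,"ty":0,"tz":0,"rx":0,"ry":0,"rz":0},
    {"fingers":-0.3,"tx":0,"ty":0,"tz":0,"rx":0,"ry":0,"rz":0},
    {"fingers":-0.7,"tx":0,"ty":0,"tz":0,"rx":0,"ry":0,"rz":0},
    {"fingers":-0.7,"tx":0,"ty":0,"tz":0,"rx":0,"ry":0,"rz":0},
    {"fingers":-0.7,"tx":0,"ty":0,"tz":-0.04,"rx":0,"ry":0,"rz":0},
    {"fingers":-0.7,"tx":0,"ty":0,"tz":-0.05,"rx":0,"ry":0,"rz":0},
    {"fingers":-0.7,"tx":0,"ty":0,"tz":-0.05,"rx":0,"ry":0,"rz":0},
    {"fingers":-0.7,"tx":0,"ty":0,"tz":-0.05,"rx":0,"ry":0,"rz":0},
    {"fingers":-0.4,"tx":0,"ty":0,"tz":0,"rx":0,"ry":0,"rz":0}
  ]
}}

```text
time_s: 10.6
eef_pos: [0.5559, 0.4089, 0.2367]
tcp_rot: [[-0.056, 0.998, 0.013], [0.998, 0.056, 0.011], [0.01, 0.014, -1.0]]
wrist_force: [0.5, 1.3, -0.3]
width: 0.075
```

```bash
python3 plan.py .50 -.07 .24 34 -0.3 12
```

```text
now t=10.60 pos [0.5559 0.4089 0.2367] yaw 93.2 w 0.075 F [ 0.5  1.3 -0.3]
{"fingers": -0.3, "tx": -0.0396, "ty": -0.0069, "tz": -0.0003, "rx": 0, "ry": 0, "rz": 4.9}
{"fingers": -0.3, "tx": -0.04, "ty": -0.0035, "tz": -0.0003, "rx": 0, "ry": 0, "rz": 4.9}
{"fingers": -0.3, "tx": -0.0402, "ty": -0.0, "tz": -0.0003, "rx": 0, "ry": 0, "rz": 4.9}
{"fingers": -0.3, "tx": -0.04, "ty": 0.0035, "tz": -0.0003, "rx": 0, "ry": 0, "rz": 4.9}
{"fingers": -0.3, "tx": -0.0396, "ty": 0.0069, "tz": -0.0003, "rx": 0, "ry": 0, "rz": 4.9}
{"fingers": -0.3, "tx": -0.0388, "ty": 0.0103, "tz": -0.0003, "rx": 0, "ry": 0, "rz": 4.9}
{"fingers": -0.3, "tx": -0.0378, "ty": 0.0136, "tz": -0.0003, "rx": 0, "ry": 0, "rz": 4.9}
{"fingers": -0.3, "tx": -0.0365, "ty": 0.0168, "tz": -0.0003, "rx": 0, "ry": 0, "rz": 4.9}
{"fingers": -0.3, "tx": -0.0349, "ty": 0.0198, "tz": -0.0003, "rx": 0, "ry": 0, "rz": 4.9}
{"fingers": -0.3, "tx": -0.0331, "ty": 0.0228, "tz": -0.0003, "rx": 0, "ry": 0, "rz": 4.9}
{"fingers": -0.3, "tx": -0.031, "ty": 0.0255, "tz": -0.0003, "rx": 0, "ry": 0, "rz": 4.9}
{"fingers": -0.3, "tx": -0.0287, "ty": 0.0281, "tz": -0.0003, "rx": 0, "ry": 0, "rz": 4.9}
```

Request:
{"name": "jog_arm", "arguments": {
  "steps": [
    {"fingers":-0.3,"tx":-0.04,"ty":-0.007,"tz":0,"rx":0,"ry":0,"rz":5},
    {"fingers":-0.3,"tx":-0.04,"ty":-0.003,"tz":0,"rx":0,"ry":0,"rz":5},
    {"fingers":-0.3,"tx":-0.04,"ty":0,"tz":0,"rx":0,"ry":0,"rz":5},
    {"fingers":-0.3,"tx":-0.04,"ty":0.003,"tz":0,"rx":0,"ry":0,"rz":5},
    {"fingers":-0.3,"tx":-0.04,"ty":0.007,"tz":0,"rx":0,"ry":0,"rz":5},
    {"fingers":-0.3,"tx":-0.039,"ty":0.01,"tz":0,"rx":0,"ry":0,"rz":5},
    {"fingers":-0.3,"tx":-0.038,"ty":0.014,"tz":0,"rx":0,"ry":0,"rz":5},
    {"fingers":-0.3,"tx":-0.037,"ty":0.017,"tz":0,"rx":0,"ry":0,"rz":5},
    {"fingers":-0.3,"tx":-0.035,"ty":0.02,"tz":0,"rx":0,"ry":0,"rz":5},
    {"fingers":-0.3,"tx":-0.033,"ty":0.023,"tz":0,"rx":0,"ry":0,"rz":5},
    {"fingers":-0.3,"tx":-0.031,"ty":0.026,"tz":0,"rx":0,"ry":0,"rz":5},
    {"fingers":-0.3,"tx":-0.029,"ty":0.028,"tz":0,"rx":0,"ry":0,"rz":5}
  ]
}}

```text
time_s: 11.8
eef_pos: [0.4938, -0.0771, 0.2275]
tcp_rot: [[0.838, 0.545, 0.002], [0.545, -0.838, -0.0], [0.002, 0.001, -1.0]]
wrist_force: [-0.4, -0.3, -0.0]
width: 0.0614
```

```bash
python3 plan.py .473 -.192 .23 24 -0.3 5
```

```text
now t=11.80 pos [ 0.4938 -0.0771  0.2275] yaw 33.0 w 0.0614 F [-0.4 -0.3 -0. ]
{"fingers": -0.3, "tx": -0.016, "ty": 0.017, "tz": -0.0005, "rx": 0, "ry": 0, "rz": 1.8}
{"fingers": -0.3, "tx": -0.0155, "ty": 0.0175, "tz": -0.0005, "rx": 0, "ry": 0, "rz": 1.8}
{"fingers": -0.3, "tx": -0.0149, "ty": 0.018, "tz": -0.0005, "rx": 0, "ry": 0, "rz": 1.8}
{"fingers": -0.3, "tx": -0.0143, "ty": 0.0184, "tz": -0.0005, "rx": 0, "ry": 0, "rz": 1.8}
{"fingers": -0.3, "tx": -0.0137, "ty": 0.0189, "tz": -0.0005, "rx": 0, "ry": 0, "rz": 1.8}
```

Request:
{"name": "jog_arm", "arguments": {
  "steps": [
    {"fingers":-0.3,"tx":-0.015,"ty":0.016,"tz":0,"rx":0,"ry":0,"rz":1.8},
    {"fingers":-0.3,"tx":-0.015,"ty":0.016,"tz":0,"rx":0,"ry":0,"rz":1.8},
    {"fingers":-0.3,"tx":-0.015,"ty":0.016,"tz":0,"rx":0,"ry":0,"rz":1.8},
    {"fingers":-0.3,"tx":-0.014,"ty":0.016,"tz":0,"rx":0,"ry":0,"rz":1.8},
    {"fingers":-0.3,"tx":-0.014,"ty":0.016,"tz":0,"rx":0,"ry":0,"rz":1.8},
    {"fingers":-0.3,"tx":0,"ty":0,"tz":0,"rx":0,"ry":0,"rz":0},
    {"fingers":-0.3,"tx":0,"ty":0,"tz":0,"rx":0,"ry":0,"rz":0}
  ]
}}

```text
time_s: 12.5
eef_pos: [0.4702, -0.1807, 0.227]
tcp_rot: [[0.912, 0.411, 0.001], [0.411, -0.912, 0.0], [0.001, 0.0, -1.0]]
wrist_force: [1.1, -0.0, 0.2]
width: 0.061
```

```bash
python3 - <<'E'
from h import *
import pickle
i=viewer.camera_info("wrist"); im=viewer.read_camera("wrist"); pickle.dump(i,open("w4.pkl","wb")); cv2.imwrite("pics/w4raw.png",im)
sc=viewer.read_camera("scene"); cv2.imwrite("pics/s4.png",sc)
for p,col in [((.5222,-.168,.107),(0,255,0)),((.472,-.191,.158),(255,0,255))]:
    u=proj("wrist",p,i); print(u); cv2.circle(im,(int(u[0]),int(u[1])),2,col,-1)
cv2.imwrite("pics/w4.png",np.vstack([im,cv2.copyMakeBorder(cv2.resize(sc[80:180,300:440],(280,200)),0,0,0,360,0)]))
E
python3 plan.py
```

```text
[325.0283207  144.26567392]
[326.85379627 213.02073658]
now t=12.60 pos [ 0.4705 -0.1798  0.2268] yaw 24.4 w 0.061 F [0.4 0.5 0.2]
```

View pics/w4.png

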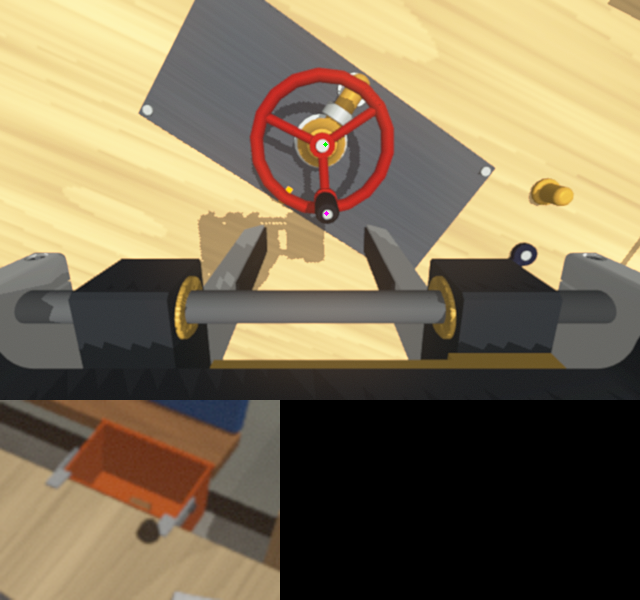

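The handle top is at (326,213) and the hub at (322,145), both matching the predictions. A piece of offcut is visible in the bin and the plate is clear, so I'll go down on the handle.

Request:
{"name": "jog_arm", "arguments": {
  "steps": [
    {"fingers":-0.3,"tx":-0.003,"ty":0.011,"tz":0.01,"rx":0,"ry":0,"rz":0},
    {"fingers":-0.3,"tx":0,"ty":0,"tz":0.03,"rx":0,"ry":0,"rz":0},
    {"fingers":-0.3,"tx":0,"ty":0,"tz":0.03,"rx":0,"ry":0,"rz":0},
    {"fingers":-0.3,"tx":0,"ty":0,"tz":0.03,"rx":0,"ry":0,"rz":0},
    {"fingers":-0.3,"tx":0,"ty":0,"tz":0.012,"rx":0,"ry":0,"rz":0},
    {"fingers":0,"tx":0,"ty":0,"tz":0,"rx":0,"ry":0,"rz":0},
    {"fingers":1,"tx":0,"ty":0,"tz":0,"rx":0,"ry":0,"rz":0},
    {"fingers":1,"tx":0,"ty":0,"tz":0,"rx":0,"ry":0,"rz":0},
    {"fingers":1,"tx":0,"ty":0,"tz":0,"rx":0,"ry":0,"rz":0},
    {"fingers":1,"tx":0,"ty":0,"tz":0,"rx":0,"ry":0,"rz":0}
  ]
}}

```text
time_s: 13.6
eef_pos: [0.4723, -0.1927, 0.1154]
tcp_rot: [[0.912, 0.411, 0.002], [0.411, -0.912, -0.001], [0.001, 0.001, -1.0]]
wrist_force: [-0.1, 0.8, 0.8]
width: 0.0246
```

```bash
cat > arc.py <<'E'
"""arc.py cx cy r deg0 step n1 : rows walking the circle, angle command from deg0 by step (deg, + = ccw); yaw from state"""
import sys,json
from h import *
cx,cy,r,a0,st,n=map(float,sys.argv[1:]); s=env.read_state(); R=np.array(s["tcp_rot"]); p=np.array(s["eef_pos"])
t=np.arctan2(R[1,0],R[0,0]); d=p[:2]-[cx,cy]
print("t",s["time_s"],"pos",p.round(4),"yaw",np.degrees(t).round(2),"w",round(s["width"],4),"F",np.round(s["wrist_force"],1),"r",np.hypot(*d).round(4),"ang",np.degrees(np.arctan2(d[1],d[0])).round(2)%360)
q=lambda k:r*np.array([np.cos(np.radians(a0+st*k)),np.sin(np.radians(a0+st*k))])
rows=[]
for k in range(int(n)):
    e=q(k+1)-q(k)
    rows.append({"fingers":1,"tx":round(np.cos(t)*e[0]+np.sin(t)*e[1],4),"ty":round(np.sin(t)*e[0]-np.cos(t)*e[1],4),"tz":0,"rx":0,"ry":0,"rz":0})
print(json.dumps(rows))
E
python3 arc.py .521 -.166 .055 207 -20 12
```

```text
t 13.6 pos [ 0.4723 -0.1927  0.1154] yaw 24.24 w 0.0246 F [-0.1  0.8  0.8] r 0.0555 ang 208.73
[{"fingers": 1, "tx": 0.0024, "ty": -0.0189, "tz": 0, "rx": 0, "ry": 0, "rz": 0}, {"fingers": 1, "tx": 0.0087, "ty": -0.017, "tz": 0, "rx": 0, "ry": 0, "rz": 0}, {"fingers": 1, "tx": 0.014, "ty": -0.013, "tz": 0, "rx": 0, "ry": 0, "rz": 0}, {"fingers": 1, "tx": 0.0176, "ty": -0.0074, "tz": 0, "rx": 0, "ry": 0, "rz": 0}, {"fingers": 1, "tx": 0.0191, "ty": -0.0009, "tz": 0, "rx": 0, "ry": 0, "rz": 0}, {"fingers": 1, "tx": 0.0182, "ty": 0.0057, "tz": 0, "rx": 0, "ry": 0, "rz": 0}, {"fingers": 1, "tx": 0.0152, "ty": 0.0116, "tz": 0, "rx": 0, "ry": 0, "rz": 0}, {"fingers": 1, "tx": 0.0103, "ty": 0.0161, "tz": 0, "rx": 0, "ry": 0, "rz": 0}, {"fingers": 1, "tx": 0.0042, "ty": 0.0186, "tz": 0, "rx": 0, "ry": 0, "rz": 0}, {"fingers": 1, "tx": -0.0024, "ty": 0.0189, "tz": 0, "rx": 0, "ry": 0, "rz": 0}, {"fingers": 1, "tx": -0.0087, "ty": 0.017, "tz": 0, "rx": 0, "ry": 0, "rz": 0}, {"fingers": 1, "tx": -0.014, "ty": 0.013, "tz": 0, "rx": 0, "ry": 0, "rz": 0}]
```

Request:
{"name": "jog_arm", "arguments": {
  "steps": [
    {"fingers":1,"tx":0,"ty":0,"tz":0,"rx":0,"ry":0,"rz":0},
    {"fingers":1,"tx":0.0024,"ty":-0.0189,"tz":0,"rx":0,"ry":0,"rz":0},
    {"fingers":1,"tx":0.0087,"ty":-0.017,"tz":0,"rx":0,"ry":0,"rz":0},
    {"fingers":1,"tx":0.014,"ty":-0.013,"tz":0,"rx":0,"ry":0,"rz":0},
    {"fingers":1,"tx":0.0176,"ty":-0.0074,"tz":0,"rx":0,"ry":0,"rz":0}
  ]
}}

```text
time_s: 14.1
eef_pos: [0.4851, -0.1234, 0.1152]
tcp_rot: [[0.912, 0.41, -0.004], [0.41, -0.912, -0.0], [-0.004, -0.001, -1.0]]
wrist_force: [-3.8, -2.4, 6.4]
width: 0.0217
```

```bash
python3 arc.py .521 -.166 .055 127 -20 12
```

```text
t 14.1 pos [ 0.4851 -0.1234  0.1152] yaw 24.18 w 0.0217 F [-3.8 -2.4  6.4] r 0.0557 ang 130.15
[{"fingers": 1, "tx": 0.0191, "ty": -0.0009, "tz": 0, "rx": 0, "ry": 0, "rz": 0}, {"fingers": 1, "tx": 0.0182, "ty": 0.0056, "tz": 0, "rx": 0, "ry": 0, "rz": 0}, {"fingers": 1, "tx": 0.0152, "ty": 0.0115, "tz": 0, "rx": 0, "ry": 0, "rz": 0}, {"fingers": 1, "tx": 0.0104, "ty": 0.0161, "tz": 0, "rx": 0, "ry": 0, "rz": 0}, {"fingers": 1, "tx": 0.0042, "ty": 0.0186, "tz": 0, "rx": 0, "ry": 0, "rz": 0}, {"fingers": 1, "tx": -0.0024, "ty": 0.019, "tz": 0, "rx": 0, "ry": 0, "rz": 0}, {"fingers": 1, "tx": -0.0087, "ty": 0.017, "tz": 0, "rx": 0, "ry": 0, "rz": 0}, {"fingers": 1, "tx": -0.014, "ty": 0.013, "tz": 0, "rx": 0, "ry": 0, "rz": 0}, {"fingers": 1, "tx": -0.0176, "ty": 0.0074, "tz": 0, "rx": 0, "ry": 0, "rz": 0}, {"fingers": 1, "tx": -0.0191, "ty": 0.0009, "tz": 0, "rx": 0, "ry": 0, "rz": 0}, {"fingers": 1, "tx": -0.0182, "ty": -0.0056, "tz": 0, "rx": 0, "ry": 0, "rz": 0}, {"fingers": 1, "tx": -0.0152, "ty": -0.0115, "tz": 0, "rx": 0, "ry": 0, "rz": 0}]
```

Request:
{"name": "jog_arm", "arguments": {
  "steps": [
    {"fingers":1,"tx":0.0191,"ty":-0.0009,"tz":0,"rx":0,"ry":0,"rz":0},
    {"fingers":1,"tx":0.0182,"ty":0.0056,"tz":0,"rx":0,"ry":0,"rz":0},
    {"fingers":1,"tx":0.0152,"ty":0.0115,"tz":0,"rx":0,"ry":0,"rz":0},
    {"fingers":1,"tx":0.0104,"ty":0.0161,"tz":0,"rx":0,"ry":0,"rz":0},
    {"fingers":1,"tx":0.0042,"ty":0.0186,"tz":0,"rx":0,"ry":0,"rz":0},
    {"fingers":1,"tx":-0.0024,"ty":0.019,"tz":0,"rx":0,"ry":0,"rz":0},
    {"fingers":1,"tx":-0.0087,"ty":0.017,"tz":0,"rx":0,"ry":0,"rz":0},
    {"fingers":1,"tx":-0.014,"ty":0.013,"tz":0,"rx":0,"ry":0,"rz":0},
    {"fingers":1,"tx":-0.0176,"ty":0.0074,"tz":0,"rx":0,"ry":0,"rz":0},
    {"fingers":1,"tx":-0.0191,"ty":0.0009,"tz":0,"rx":0,"ry":0,"rz":0},
    {"fingers":1,"tx":-0.0182,"ty":-0.0056,"tz":0,"rx":0,"ry":0,"rz":0},
    {"fingers":1,"tx":-0.0152,"ty":-0.0115,"tz":0,"rx":0,"ry":0,"rz":0}
  ]
}}

```text
time_s: 15.3
eef_pos: [0.5014, -0.2177, 0.1153]
tcp_rot: [[0.912, 0.41, 0.005], [0.41, -0.912, 0.0], [0.005, 0.002, -1.0]]
wrist_force: [5.9, 5.0, 0.4]
width: 0.0216
```

```bash
python3 arc.py .521 -.166 .055 247 -10 8
```

```text
t 15.3 pos [ 0.5014 -0.2177  0.1153] yaw 24.23 w 0.0216 F [5.9 5.  0.4] r 0.0553 ang 249.24
[{"fingers": 1, "tx": -0.0059, "ty": -0.0076, "tz": 0, "rx": 0, "ry": 0, "rz": 0}, {"fingers": 1, "tx": -0.0045, "ty": -0.0085, "tz": 0, "rx": 0, "ry": 0, "rz": 0}, {"fingers": 1, "tx": -0.0029, "ty": -0.0091, "tz": 0, "rx": 0, "ry": 0, "rz": 0}, {"fingers": 1, "tx": -0.0013, "ty": -0.0095, "tz": 0, "rx": 0, "ry": 0, "rz": 0}, {"fingers": 1, "tx": 0.0004, "ty": -0.0096, "tz": 0, "rx": 0, "ry": 0, "rz": 0}, {"fingers": 1, "tx": 0.002, "ty": -0.0094, "tz": 0, "rx": 0, "ry": 0, "rz": 0}, {"fingers": 1, "tx": 0.0036, "ty": -0.0089, "tz": 0, "rx": 0, "ry": 0, "rz": 0}, {"fingers": 1, "tx": 0.0051, "ty": -0.0081, "tz": 0, "rx": 0, "ry": 0, "rz": 0}]
```

Request:
{"name": "jog_arm", "arguments": {
  "steps": [
    {"fingers":1,"tx":-0.0059,"ty":-0.0076,"tz":0,"rx":0,"ry":0,"rz":0},
    {"fingers":1,"tx":-0.0045,"ty":-0.0085,"tz":0,"rx":0,"ry":0,"rz":0},
    {"fingers":1,"tx":-0.0029,"ty":-0.0091,"tz":0,"rx":0,"ry":0,"rz":0},
    {"fingers":1,"tx":-0.0013,"ty":-0.0095,"tz":0,"rx":0,"ry":0,"rz":0},
    {"fingers":1,"tx":0.0004,"ty":-0.0096,"tz":0,"rx":0,"ry":0,"rz":0},
    {"fingers":1,"tx":0.002,"ty":-0.0094,"tz":0,"rx":0,"ry":0,"rz":0},
    {"fingers":1,"tx":0,"ty":0,"tz":0,"rx":0,"ry":0,"rz":0}
  ]
}}

```text
time_s: 16.0
eef_pos: [0.4657, -0.1732, 0.1151]
tcp_rot: [[0.911, 0.412, -0.001], [0.412, -0.911, 0.0], [-0.001, -0.0, -1.0]]
wrist_force: [-0.3, 2.5, 9.4]
width: 0.0216
```

```bash
python3 arc.py .521 -.166 .055 187 -3 7
```

```text
t 16.0 pos [ 0.4657 -0.1732  0.1151] yaw 24.31 w 0.0216 F [-0.3  2.5  9.4] r 0.0558 ang 187.37
[{"fingers": 1, "tx": 0.0009, "ty": -0.0027, "tz": 0, "rx": 0, "ry": 0, "rz": 0}, {"fingers": 1, "tx": 0.0011, "ty": -0.0027, "tz": 0, "rx": 0, "ry": 0, "rz": 0}, {"fingers": 1, "tx": 0.0012, "ty": -0.0026, "tz": 0, "rx": 0, "ry": 0, "rz": 0}, {"fingers": 1, "tx": 0.0013, "ty": -0.0025, "tz": 0, "rx": 0, "ry": 0, "rz": 0}, {"fingers": 1, "tx": 0.0015, "ty": -0.0025, "tz": 0, "rx": 0, "ry": 0, "rz": 0}, {"fingers": 1, "tx": 0.0016, "ty": -0.0024, "tz": 0, "rx": 0, "ry": 0, "rz": 0}, {"fingers": 1, "tx": 0.0017, "ty": -0.0023, "tz": 0, "rx": 0, "ry": 0, "rz": 0}]
```

Request:
{"name": "jog_arm", "arguments": {
  "steps": [
    {"fingers":1,"tx":0.0009,"ty":-0.0027,"tz":0,"rx":0,"ry":0,"rz":0},
    {"fingers":1,"tx":0.0011,"ty":-0.0027,"tz":0,"rx":0,"ry":0,"rz":0},
    {"fingers":1,"tx":0.0012,"ty":-0.0026,"tz":0,"rx":0,"ry":0,"rz":0},
    {"fingers":1,"tx":0.0013,"ty":-0.0025,"tz":0,"rx":0,"ry":0,"rz":0},
    {"fingers":1,"tx":0,"ty":0,"tz":0,"rx":0,"ry":0,"rz":0}
  ]
}}

```text
time_s: 16.5
eef_pos: [0.4652, -0.1632, 0.1151]
tcp_rot: [[0.912, 0.41, -0.001], [0.41, -0.912, -0.001], [-0.001, 0.001, -1.0]]
wrist_force: [-1.0, -1.0, 10.7]
width: 0.0215
```

Request:
{"name": "jog_arm", "arguments": {
  "steps": [
    {"fingers":1,"tx":0.0015,"ty":-0.0025,"tz":0,"rx":0,"ry":0,"rz":0},
    {"fingers":1,"tx":0,"ty":0,"tz":0,"rx":0,"ry":0,"rz":0}
  ]
}}

```text
time_s: 16.7
eef_pos: [0.4655, -0.1603, 0.1151]
tcp_rot: [[0.912, 0.41, -0.001], [0.41, -0.912, -0.001], [-0.002, 0.0, -1.0]]
wrist_force: [-0.6, -1.3, 10.2]
width: 0.0214
```

Request:
{"name": "jog_arm", "arguments": {
  "steps": [
    {"fingers":1,"tx":0.0016,"ty":-0.0024,"tz":0,"rx":0,"ry":0,"rz":0},
    {"fingers":1,"tx":0,"ty":0,"tz":0,"rx":0,"ry":0,"rz":0}
  ]
}}

```text
time_s: 16.9
eef_pos: [0.4658, -0.1575, 0.1151]
tcp_rot: [[0.912, 0.41, -0.001], [0.41, -0.912, -0.001], [-0.002, 0.0, -1.0]]
wrist_force: [-1.2, -1.2, 10.0]
width: 0.021
```

Request:
{"name": "jog_arm", "arguments": {
  "steps": [
    {"fingers":1,"tx":0.0017,"ty":-0.0023,"tz":0,"rx":0,"ry":0,"rz":0},
    {"fingers":1,"tx":0,"ty":0,"tz":0,"rx":0,"ry":0,"rz":0}
  ]
}}

```text
time_s: 17.1
eef_pos: [0.466, -0.1569, 0.1151]
tcp_rot: [[0.912, 0.409, -0.002], [0.409, -0.912, -0.003], [-0.003, 0.002, -1.0]]
wrist_force: [-2.2, -5.9, 9.5]
width: 0.0215
```

Request:
{"name": "jog_arm", "arguments": {
  "steps": [
    {"fingers":1,"tx":0.0018,"ty":-0.0022,"tz":0,"rx":0,"ry":0,"rz":0},
    {"fingers":1,"tx":0,"ty":0,"tz":0,"rx":0,"ry":0,"rz":0}
  ]
}}

```text
time_s: 17.3
eef_pos: [0.466, -0.1568, 0.1151]
tcp_rot: [[0.913, 0.407, -0.002], [0.407, -0.913, -0.006], [-0.005, 0.005, -1.0]]
wrist_force: [-2.8, -11.3, 9.3]
width: 0.0212
```

Request:
{"name": "jog_arm", "arguments": {
  "steps": [
    {"fingers":1,"tx":0.0019,"ty":-0.0021,"tz":0,"rx":0,"ry":0,"rz":0},
    {"fingers":1,"tx":0,"ty":0,"tz":0,"rx":0,"ry":0,"rz":0}
  ]
}}

```text
time_s: 17.5
eef_pos: [0.466, -0.1567, 0.1151]
tcp_rot: [[0.914, 0.406, -0.003], [0.406, -0.914, -0.009], [-0.007, 0.007, -1.0]]
wrist_force: [-5.0, -16.9, 8.8]
width: 0.0215
```

The stop is found: TCP at (0.466,-0.157), in line with the mark, with the force rising to 17 N and no further movement. Next I'll open it two turns.

```bash
python3 arc.py .521 -.166 .055 160 20 12; python3 arc.py .521 -.166 .055 40 20 12|tail -1
```

```text
t 17.5 pos [ 0.466  -0.1567  0.1151] yaw 23.93 w 0.0215 F [ -5.  -16.9   8.8] r 0.0558 ang 170.35
[{"fingers": 1, "tx": -0.0107, "ty": 0.0158, "tz": 0, "rx": 0, "ry": 0, "rz": 0}, {"fingers": 1, "tx": -0.0046, "ty": 0.0185, "tz": 0, "rx": 0, "ry": 0, "rz": 0}, {"fingers": 1, "tx": 0.002, "ty": 0.019, "tz": 0, "rx": 0, "ry": 0, "rz": 0}, {"fingers": 1, "tx": 0.0084, "ty": 0.0172, "tz": 0, "rx": 0, "ry": 0, "rz": 0}, {"fingers": 1, "tx": 0.0138, "ty": 0.0133, "tz": 0, "rx": 0, "ry": 0, "rz": 0}, {"fingers": 1, "tx": 0.0175, "ty": 0.0077, "tz": 0, "rx": 0, "ry": 0, "rz": 0}, {"fingers": 1, "tx": 0.0191, "ty": 0.0013, "tz": 0, "rx": 0, "ry": 0, "rz": 0}, {"fingers": 1, "tx": 0.0184, "ty": -0.0053, "tz": 0, "rx": 0, "ry": 0, "rz": 0}, {"fingers": 1, "tx": 0.0154, "ty": -0.0112, "tz": 0, "rx": 0, "ry": 0, "rz": 0}, {"fingers": 1, "tx": 0.0107, "ty": -0.0158, "tz": 0, "rx": 0, "ry": 0, "rz": 0}, {"fingers": 1, "tx": 0.0046, "ty": -0.0185, "tz": 0, "rx": 0, "ry": 0, "rz": 0}, {"fingers": 1, "tx": -0.002, "ty": -0.019, "tz": 0, "rx": 0, "ry": 0, "rz": 0}]
[{"fingers": 1, "tx": -0.0084, "ty": 
[... 233 characters left out ...]
.0191, "ty": -0.0013, "tz": 0, "rx": 0, "ry": 0, "rz": 0}, {"fingers": 1, "tx": -0.0184, "ty": 0.0053, "tz": 0, "rx": 0, "ry": 0, "rz": 0}, {"fingers": 1, "tx": -0.0154, "ty": 0.0112, "tz": 0, "rx": 0, "ry": 0, "rz": 0}, {"fingers": 1, "tx": -0.0107, "ty": 0.0158, "tz": 0, "rx": 0, "ry": 0, "rz": 0}, {"fingers": 1, "tx": -0.0046, "ty": 0.0185, "tz": 0, "rx": 0, "ry": 0, "rz": 0}, {"fingers": 1, "tx": 0.002, "ty": 0.019, "tz": 0, "rx": 0, "ry": 0, "rz": 0}, {"fingers": 1, "tx": 0.0084, "ty": 0.0172, "tz": 0, "rx": 0, "ry": 0, "rz": 0}, {"fingers": 1, "tx": 0.0138, "ty": 0.0133, "tz": 0, "rx": 0, "ry": 0, "rz": 0}, {"fingers": 1, "tx": 0.0175, "ty": 0.0077, "tz": 0, "rx": 0, "ry": 0, "rz": 0}]
```

Request:
{"name": "jog_arm", "arguments": {
  "steps": [
    {"fingers":1,"tx":-0.0107,"ty":0.0158,"tz":0,"rx":0,"ry":0,"rz":0},
    {"fingers":1,"tx":-0.0046,"ty":0.0185,"tz":0,"rx":0,"ry":0,"rz":0},
    {"fingers":1,"tx":0.002,"ty":0.019,"tz":0,"rx":0,"ry":0,"rz":0},
    {"fingers":1,"tx":0.0084,"ty":0.0172,"tz":0,"rx":0,"ry":0,"rz":0},
    {"fingers":1,"tx":0.0138,"ty":0.0133,"tz":0,"rx":0,"ry":0,"rz":0},
    {"fingers":1,"tx":0.0175,"ty":0.0077,"tz":0,"rx":0,"ry":0,"rz":0},
    {"fingers":1,"tx":0.0191,"ty":0.0013,"tz":0,"rx":0,"ry":0,"rz":0},
    {"fingers":1,"tx":0.0184,"ty":-0.0053,"tz":0,"rx":0,"ry":0,"rz":0},
    {"fingers":1,"tx":0.0154,"ty":-0.0112,"tz":0,"rx":0,"ry":0,"rz":0},
    {"fingers":1,"tx":0.0107,"ty":-0.0158,"tz":0,"rx":0,"ry":0,"rz":0},
    {"fingers":1,"tx":0.0046,"ty":-0.0185,"tz":0,"rx":0,"ry":0,"rz":0},
    {"fingers":1,"tx":-0.002,"ty":-0.019,"tz":0,"rx":0,"ry":0,"rz":0}
  ]
}}

```text
time_s: 18.7
eef_pos: [0.564, -0.1324, 0.1152]
tcp_rot: [[0.912, 0.411, 0.002], [0.411, -0.912, -0.003], [0.001, 0.003, -1.0]]
wrist_force: [0.6, -3.7, 6.9]
width: 0.0214
```

Request:
{"name": "jog_arm", "arguments": {
  "steps": [
    {"fingers":1,"tx":-0.0084,"ty":-0.0172,"tz":0,"rx":0,"ry":0,"rz":0},
    {"fingers":1,"tx":-0.0138,"ty":-0.0133,"tz":0,"rx":0,"ry":0,"rz":0},
    {"fingers":1,"tx":-0.0175,"ty":-0.0077,"tz":0,"rx":0,"ry":0,"rz":0},
    {"fingers":1,"tx":-0.0191,"ty":-0.0013,"tz":0,"rx":0,"ry":0,"rz":0},
    {"fingers":1,"tx":-0.0184,"ty":0.0053,"tz":0,"rx":0,"ry":0,"rz":0},
    {"fingers":1,"tx":-0.0154,"ty":0.0112,"tz":0,"rx":0,"ry":0,"rz":0},
    {"fingers":1,"tx":0,"ty":0,"tz":0,"rx":0,"ry":0,"rz":0}
  ]
}}

```text
time_s: 19.4
eef_pos: [0.4672, -0.1511, 0.1151]
tcp_rot: [[0.913, 0.408, -0.001], [0.408, -0.913, -0.002], [-0.002, 0.001, -1.0]]
wrist_force: [-1.6, -1.2, 11.0]
width: 0.0216
```

```bash
python3 arc.py .521 -.166 .055 160 20 1
```

```text
t 19.4 pos [ 0.4672 -0.1511  0.1151] yaw 24.07 w 0.0216 F [-1.6 -1.2 11. ] r 0.0558 ang 164.49
[{"fingers": 1, "tx": -0.0107, "ty": 0.0158, "tz": 0, "rx": 0, "ry": 0, "rz": 0}]
```

Request:
{"name": "jog_arm", "arguments": {
  "steps": [
    {"fingers":1,"tx":-0.0107,"ty":0.0158,"tz":0,"rx":0,"ry":0,"rz":0},
    {"fingers":1,"tx":-0.0046,"ty":0.0185,"tz":0,"rx":0,"ry":0,"rz":0},
    {"fingers":1,"tx":0.002,"ty":0.019,"tz":0,"rx":0,"ry":0,"rz":0},
    {"fingers":1,"tx":0.0084,"ty":0.0172,"tz":0,"rx":0,"ry":0,"rz":0},
    {"fingers":1,"tx":0.0138,"ty":0.0133,"tz":0,"rx":0,"ry":0,"rz":0},
    {"fingers":1,"tx":0.0175,"ty":0.0077,"tz":0,"rx":0,"ry":0,"rz":0},
    {"fingers":1,"tx":0.0191,"ty":0.0013,"tz":0,"rx":0,"ry":0,"rz":0},
    {"fingers":1,"tx":0.0184,"ty":-0.0053,"tz":0,"rx":0,"ry":0,"rz":0},
    {"fingers":1,"tx":0.0154,"ty":-0.0112,"tz":0,"rx":0,"ry":0,"rz":0},
    {"fingers":1,"tx":0.0107,"ty":-0.0158,"tz":0,"rx":0,"ry":0,"rz":0},
    {"fingers":1,"tx":0.0046,"ty":-0.0185,"tz":0,"rx":0,"ry":0,"rz":0},
    {"fingers":1,"tx":-0.002,"ty":-0.019,"tz":0,"rx":0,"ry":0,"rz":0}
  ]
}}

```text
time_s: 20.6
eef_pos: [0.564, -0.1324, 0.1152]
tcp_rot: [[0.912, 0.411, 0.002], [0.411, -0.912, -0.003], [0.001, 0.003, -1.0]]
wrist_force: [0.9, -4.4, 7.4]
width: 0.0213
```

Request:
{"name": "jog_arm", "arguments": {
  "steps": [
    {"fingers":1,"tx":-0.0084,"ty":-0.0172,"tz":0,"rx":0,"ry":0,"rz":0},
    {"fingers":1,"tx":-0.0138,"ty":-0.0133,"tz":0,"rx":0,"ry":0,"rz":0},
    {"fingers":1,"tx":-0.0175,"ty":-0.0077,"tz":0,"rx":0,"ry":0,"rz":0},
    {"fingers":1,"tx":-0.0191,"ty":-0.0013,"tz":0,"rx":0,"ry":0,"rz":0},
    {"fingers":1,"tx":-0.0184,"ty":0.0053,"tz":0,"rx":0,"ry":0,"rz":0},
    {"fingers":1,"tx":-0.0154,"ty":0.0112,"tz":0,"rx":0,"ry":0,"rz":0},
    {"fingers":1,"tx":0,"ty":0,"tz":0,"rx":0,"ry":0,"rz":0},
    {"fingers":1,"tx":0,"ty":0,"tz":0,"rx":0,"ry":0,"rz":0}
  ]
}}

```text
time_s: 21.4
eef_pos: [0.4674, -0.1502, 0.1151]
tcp_rot: [[0.913, 0.409, -0.002], [0.409, -0.913, -0.001], [-0.002, 0.0, -1.0]]
wrist_force: [-1.9, -1.7, 11.4]
width: 0.0212
```

```bash
python3 arc.py .521 -.166 .055 165 3 2
```

```text
t 21.4 pos [ 0.4674 -0.1502  0.1151] yaw 24.14 w 0.0212 F [-1.9 -1.7 11.4] r 0.0558 ang 163.54
[{"fingers": 1, "tx": -0.0018, "ty": 0.0023, "tz": 0, "rx": 0, "ry": 0, "rz": 0}, {"fingers": 1, "tx": -0.0016, "ty": 0.0024, "tz": 0, "rx": 0, "ry": 0, "rz": 0}]
```

Request:
{"name": "jog_arm", "arguments": {
  "steps": [
    {"fingers":1,"tx":-0.0018,"ty":0.0023,"tz":0,"rx":0,"ry":0,"rz":0},
    {"fingers":1,"tx":-0.0016,"ty":0.0024,"tz":0,"rx":0,"ry":0,"rz":0},
    {"fingers":1,"tx":-0.001,"ty":0.002,"tz":0,"rx":0,"ry":0,"rz":0},
    {"fingers":1,"tx":0,"ty":0,"tz":0,"rx":0,"ry":0,"rz":0},
    {"fingers":1,"tx":0,"ty":0,"tz":0,"rx":0,"ry":0,"rz":0},
    {"fingers":1,"tx":0,"ty":0,"tz":0,"rx":0,"ry":0,"rz":0}
  ]
}}

```text
time_s: 22.0
eef_pos: [0.4661, -0.1561, 0.1151]
tcp_rot: [[0.912, 0.411, -0.003], [0.411, -0.912, 0.001], [-0.002, -0.002, -1.0]]
wrist_force: [-2.7, 1.4, 13.3]
width: 0.0216
```

Request:
{"name": "jog_arm", "arguments": {
  "steps": [
    {"fingers":1,"tx":-0.0003,"ty":0.0008,"tz":0,"rx":0,"ry":0,"rz":0},
    {"fingers":1,"tx":0,"ty":0,"tz":0,"rx":0,"ry":0,"rz":0},
    {"fingers":1,"tx":0,"ty":0,"tz":0,"rx":0,"ry":0,"rz":0},
    {"fingers":1,"tx":0,"ty":0,"tz":0,"rx":0,"ry":0,"rz":0}
  ]
}}

```text
time_s: 22.4
eef_pos: [0.4659, -0.1566, 0.1151]
tcp_rot: [[0.912, 0.411, -0.003], [0.411, -0.912, 0.001], [-0.003, -0.002, -1.0]]
wrist_force: [-2.8, 1.9, 14.2]
width: 0.0214
```

```bash
python3 - <<'E'
from h import *
a=viewer.read_camera("wrist"); b=viewer.read_camera("scene")
cv2.imwrite("pics/end.png",np.vstack([a[100:360],cv2.resize(b[80:310,160:440],(640,340)) if 0 else np.hstack([cv2.resize(b[150:260,200:360],(464,319)),cv2.resize(b[90:165,325:415],(176,147)) if 0 else cv2.copyMakeBorder(cv2.resize(b[90:165,325:415],(176,147)),0,172,0,0,0)])]))
E
python3 arc.py .521 -.166 .055 165 3 1
```

```text
t 22.5 pos [ 0.466  -0.1566  0.1151] yaw 24.26 w 0.0213 F [-2.9  2.1 13.6] r 0.0558 ang 170.32
[{"fingers": 1, "tx": -0.0018, "ty": 0.0023, "tz": 0, "rx": 0, "ry": 0, "rz": 0}]
```

View pics/end.png

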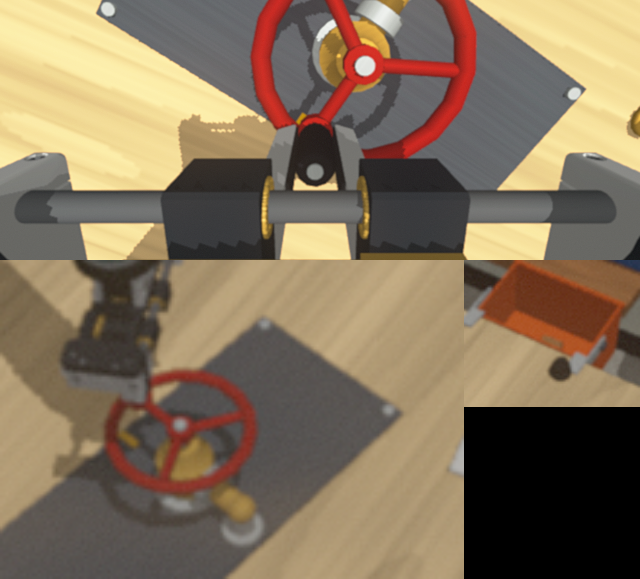

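The handle is in line with the yellow mark at (300,118) and gripped between the fingers. The visible part of the plate is clear, and one offcut shows in the bin. The TCP is within 0.3 mm of where it was at the stop, so I'm handing in.

```bash
python3 -c "
from h import *
print(order.hand_in()); s=env.read_state(); print(s['time_s'],s['eef_pos'],s['width'])"
```

```text
the job is handed in; nothing more can be done
None
the job is handed in; nothing more can be done
```

The job is done and handed in at about 22.5 s of the 72 s allowed; no verdict was reported.

- **Offcuts:** I gripped each one (34 mm and 40 mm openings), carried it over the bin and let go below the rim. The plate showed clear afterwards. Only one offcut is visible in the bin, because the near wall hides the bottom. That the other is in there rests on the grip width at release and on it not showing elsewhere in the views I took.
- **Closing the valve:** I wound the wheel clockwise about 398° to the hard stop. There the TCP held at (0.466, -0.157) while the push rose to 17 N, and the handle was in line with the yellow mark.
- **Backing off:** I opened it two full turns counter-clockwise. The last TCP is (0.4660, -0.1566), within about 0.3 mm (0.3°) of its place at the stop. The final picture shows the handle in line with the mark.
- **Grip:** The handle is still held, at 21.3 mm opening, with the grasp point about 134 mm above the bench against the handle's middle at 133 mm.
- **Forces:** Readings at the end of each move stayed far below the limits. A steady upward force of about 14 N was left on the wrist at the end; I did not look for its cause.

The first move call was refused because its rows lacked some keys; nothing moved.

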